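Find the hidden catch of the bulb box and put the used bulb away

ROBOT

A 6-joint arm with a two-finger parallel gripper is mounted at the origin on the work surface. World frame = base frame: x ahead of the robot, y to its left, z up, the work surface at z = 0. Lengths are in m, angles in degrees, forces in N, time in s.
With the tool pointing down it reaches from about 0.25 to 0.725 m from the base axis. Payload 9.7 kg.
Tool frame: the origin (TCP) lies at the very end of the fingers, on their centre line; the grasp point (between the pads) lies 19 mm behind it; z points along the fingers, y is the direction in which the jaws open and shut (so a half turn about z gives the same grasp; the last joint's range is limited). The gripper opens to 85 mm and grips with 20 to 120 N. Pads are 22 mm wide; open, the fingers measure 114 mm over their backs; the gripper's body (76 mm by 85 mm) begins 54 mm behind the grasp point. The pads swing forward as they close: fully open they stand 13 mm farther back than shut.
Start: joints at [-70.187, 4.979, 10.078, 95.1, 0, 90], TCP at [0.186, -0.517, 0.191] pointing down, gripper open.
Joint ranges: [-179.16, 179.16], [-48.56, 103.87], [-65.8, 70.77], [-126.05, 130.52], [-82.76, 87.17], [-180, 180]. Speed limits (degrees/s): [127.2, 127.2, 147.25, 180, 180, 180].

INTERFACE

Orientations are given as [roll, pitch, yaw] about the fixed x, y, z axes, in that order (R = Rz(yaw) Ry(pitch) Rx(roll)).
In Python, from workcell import bot gives the robot as it stands.
- The arm moves only by the shell command python3 -m pendant 'ROWS' [FORCE]. ROWS is JSON, a list that holds one entry, the list of rows, each a list of 7 numbers: the shift along the tool's x, y, z in cm, then the turn, a rotation vector about the tool's x, y, z in rad, then the opening in per cent of the stroke, from 0 (shut) to 100 (fully open). In form: [[[dx, dy, dz, ax, ay, az, gripper], ...]]. A call has 1 to 5 rows; each row shifts and turns the pose as measured when the row begins, along the tool's axes as they then stand; what a row does not reach is not made up. A row lasts 1/12 s, in which the tool goes at most 41.7 mm and 7.16 degrees, less where a joint would pass 70% of its speed; a pose out of reach is approached as far as the arm can. A call with a gripper value outside its range is refused whole. The fingers move at their own pace and stop on an object; FORCE is the grip in N (left out, the last holds). Time passes only in rows, so rows that do not move let the fingers close. It gives the time, the measured TCP pose, the force and the opening at its end, in the units of the state.
- bot.get_obs(): the state, without advancing time (a new reading comes with each control period).
- bot.camera(name): name is "scene" or "top"; returns the picture (480x640x3 uint8, red, green, blue); there is no depth.
- bot.get_calibration(name): a dict with "intrinsics" (3x3 intrinsics, pixels), "D" ([k1, k2, p1, p2, k3] as OpenCV has them; the pictures are not rectified), "pose" (4x4, takes a point from camera to world coordinates). Camera axes: x right, y down, z forward; pixel columns grow to the right and rows downward; lengths in m; the calibration is good to about 2 mm. A picture is of the moment at which its call begins. get_calibration takes no time and is no camera call.
- bot.job_done(): hands the job in, once; it reports no verdict.
Trained networks look in the newest picture that a camera, given by its name, has taken for a name from the list of things; names that differ only in an ending like _2 or _b are one class to them, and where a whole thing is asked for, a point or a joint stands for the part that bears it (a point fixed in the world has none). Each returns a list of dicts, best first, with "confidence" (0 to 1); they miss things now and then, are a little off and sometimes report something else, mostly with a low value. They report only what shows in the picture. A call takes as long as a camera call.
- bot.masks_of(camera, thing): "pixels" (480x640 bool, what is visible of it) and "extent" ([left, top, right, bottom] in pixels, round what is visible of it).
- bot.mark_of(camera, thing): "uv" ([column, row] in pixels: a listed point, or the origin of a listed thing).
The state is a dict: "time": time; "q": joint angles; "qd": joint speeds; "joint_efforts": joint torques, N m; "ee_pos": TCP position; "tcp_rot": TCP orientation; "wrist_force": force on the tool from outside, world axes, zero at the start; "torque": the same for the moment, N m; "opening": finger opening in m.
Only numpy, scipy, OpenCV 4.12 (cv2) and the standard library are available. Lean on these libraries where they do the work, as an engineer would, in place of code of your own. Each camera call takes 0.05 s, during which the arm holds its last target. There are 200 camera calls.

TASK

The pale blue box keeps its drawer shut with a child-safe catch hidden under one of the five look-alike dark panels along its front top edge: feel along that edge for the panel that gives way and press it down so that the drawer springs open. Then take the used light bulb from the little flowerpot and set it gently, glass down and cap up, in either of the two dimples in the drawer, and let go of it. Leave the flowerpot standing where it is and do not disturb the jar, the cans or the bottle cap.

Things in the scene. Friction and masses are not known exactly. Their poses are not given: they have to be found in the camera images.
- bulb_box: Pale blue plastic box fixed to the bench, 200 (x) by 300 (y) by 107 mm high. Origin: centre of its underside; x points from the front face (x = -100 mm) to the back, y along the width, z up. Along its front top edge, between the end walls, runs a dark ledge (point ledge); behind that the pale blue deck is 12 mm higher, in front is a 3 mm rim level with it. The drawer, in the front face below, slides out to -x.
- ledge (a point): Middle of the dark ledge's top, on the box at x = -76.5, y = 0, z = 95 mm, axes as the box. The ledge is five like panels, each 40 (x) by 57 mm (y), centred at y = -116, -58, 0, 58, 116 mm from here. Four are rigid; one, different each time and not to be told by eye, is the sprung catch, which sinks straight down 14 mm into a recess ended by its neighbours' edges or the box's end walls.
- catch (a joint): How far the hidden catch panel is pressed down, m: 0 flush, 0.014 fully down. The spring pushes back with 1.2 N when flush, growing to 2.9 N fully down; it returns when let go. From about 0.007 the drawer is released.
- drawer (a joint): How far the drawer has come out of the box, m: about 0 shut, 0.110 fully open. Once the catch is pressed a soft spring pushes it out to 0.110 in one to two seconds and keeps it there. Its front top edge is 60 mm above the bench, its front inner wall 75 mm.
- pocket_left (a point): Where the centre of the bulb's glass ball lies when seated in the drawer's dimple on the box's +y side: 45 mm above the bench. The dimple is a round hole 46 mm wide, its mouth 28 mm above the bench; the two are 130 mm apart. The point moves with the drawer: shut it is in the box, fully open it is 51 mm in front of the box's front face.
- pocket_right (a point): The same for the dimple on the box's -y side.
- bulb_cap (a point): Centre of the metal screw cap of the bulb, where it is to be gripped: an upright cylinder 27 mm in diameter and 32 mm high, on the bulb's axis (z, from glass to cap). It is 52 mm from the centre of the glass ball; above it the bulb goes on for only 20 mm. The bulb weighs about 60 g.
- bulb_glass (a point): Centre of the bulb's round opal white glass ball, 60 mm in diameter. The bulb starts cap up, the ball resting in the flowerpot's mouth.
- flowerpot: Small terracotta flowerpot, 50 mm high and 58 mm across the rim (inside 48 mm), loose, about 250 g; origin at the centre of its underside. It stands to the left or to the right of the box's front.
- jar: Clear glass jar, open, 90 mm high, 70 mm across, standing; origin at the centre of its underside.
- can_a: Flattened aluminium can, a disc 66 mm across and 22 mm high, red; origin at the centre of its underside.
- can_b: The same, green.
- bottle_cap: White plastic bottle cap, 30 mm across, 13 mm high; origin at the centre of its underside.

How it is judged (in metres and radians):
On the way, in this order (a step that is already met when the one before it is completed fails the run):
1. the hidden catch is pressed down (6 mm or more) (value of joint catch above 0.006 m).
2. the drawer has sprung open (100 mm or more) (value of joint drawer above 0.1 m), for 0.2 s.
At the end, for the whole second after the job is handed in: The drawer is open by 100 mm or more; the bulb rests in either dimple, released and still, its glass centre within 10 mm of the seated position and its axis within 25 degrees of upright, cap up; the flowerpot stands (value of joint drawer above 0.1 m and (distance between bulb_glass and pocket_left below 0.01 m or distance between bulb_glass and pocket_right below 0.01 m) and angle between bulb_glass's own z axis and vertical below 0.45 rad and linear speed of bulb below 0.02 m/s and angle between flowerpot's own z axis and vertical below 0.2 rad); the robot touches nothing.
It fails at once if the bulb is let fall from more than about 15 mm (moves faster than 0.55 m/s while not held) (linear speed of bulb above 0.55 m/s and contact force between the fingers and bulb below 0.1 N).
It fails at once if the bulb is dropped, knocked or pressed on the box or drawer with more than 25 N (contact force between bulb and bulb_box above 25 N).
It fails at once if the flowerpot is pushed more than 40 mm (distance of flowerpot from where it was at the start of the episode above 0.04 m).
It fails at once if the jar, a can or the bottle cap is moved more than 30 mm (distance of any of jar, can_a, can_b, bottle_cap from where it was at the start of the episode above 0.03 m).
It also fails if it takes over 64 s, if anything falls off the work surface, if the arm or the gripper's body presses on something with over 40 N, if the wrist force passes 120 N, or if a joint passes its speed limit or range.

## Working session

There is one attempt and no reset: what is moved stays moved. The work goes in short steps, Python scripts to look and compute and a shell command to move; the robot and the scene stay as the last step left them, time stands still between calls to the robot, and variables do not carry over. Pictures are saved under pics/ and viewed, about 8 in all and at most 12, crops included, and the job is handed in when it is done.

```bash
ls; mkdir -p pics
cat > h.py <<'E'
import numpy as np, cv2
from workcell import bot
from scipy.spatial.transform import Rotation as R
def ray(cam,uv):
    c=bot.get_calibration(cam);K=np.array(c["intrinsics"]);D=np.array(c["D"]);T=np.array(c["pose"])
    p=cv2.undistortPoints(np.array([[uv]],float),K,D)[0,0]
    return T[:3,3],T[:3,:3]@np.array([p[0],p[1],1.])
def onz(cam,uv,z):
    o,d=ray(cam,uv);return o+d*(z-o[2])/d[2]
def tri(a,b):
    o1,d1=ray("scene",a);o2,d2=ray("top",b)
    A=np.stack([d1,-d2],1);s=np.linalg.lstsq(A,o2-o1,rcond=None)[0]
    p,q=o1+d1*s[0],o2+d2*s[1];return (p+q)/2,np.linalg.norm(p-q)
def proj(cam,P):
    c=bot.get_calibration(cam);T=np.linalg.inv(np.array(c["pose"]))
    return cv2.projectPoints(np.array(P,float).reshape(-1,3),cv2.Rodrigues(T[:3,:3])[0],T[:3,3],np.array(c["intrinsics"]),np.array(c["D"]))[0][:,0]
def rel(p):
    o=bot.get_obs();return R.from_euler('xyz',o["tcp_rot"],degrees=True).inv().apply(np.array(p)-o["ee_pos"])*100
E
python3 - <<'E'
from h import *
o=bot.get_obs();print(o)
for c in("scene","top"):
    cv2.imwrite(f"pics/{c}1.png",bot.camera(c)[:,:,::-1])
for t in["bulb_box","ledge","pocket_left","pocket_right","bulb_cap","bulb_glass","flowerpot","jar","can_a","can_b","bottle_cap"]:
    r={c:bot.mark_of(c,t) for c in("scene","top")}
    for c in r:print(t,c,[(np.round(x["uv"],1).tolist(),round(x["confidence"],2)) for x in r[c][:3]])
    if r["scene"] and r["top"]:print("  tri",tri(r["scene"][0]["uv"],r["top"][0]["uv"]))
E
```

```text
pics
{'time': 0.0, 'q': array([-7.01892600e+01,  5.01007945e+00,  1.00343605e+01,  9.50989714e+01,
        2.88216427e-03,  8.99992935e+01]), 'qd': array([-0.04404319,  0.00627655,  0.03130941, -0.02347533,  0.05881927,
       -0.01028905]), 'joint_efforts': array([-1.91008185e-03, -5.20388639e+01,  4.64806974e+01,  1.61010318e-02,
       -1.02352506e-04, -3.13895248e-05]), 'ee_pos': array([ 0.18632372, -0.5171816 ,  0.19069205]), 'tcp_rot': array([-1.79925310e+02, -2.88308279e-03,  1.98114427e+01]), 'wrist_force': array([-1.09786276, -0.05690218,  0.02886999]), 'torque': array([ 0.00809232,  0.03859671, -0.00081972]), 'opening': 0.08567140958211004}
bulb_box scene [([327.5, 281.6], 0.91)]
bulb_box top [([321.4, 193.9], 0.88)]
  tri (array([ 0.67573173, -0.02933826,  0.02103311]), np.float64(0.0048704632828520155))
ledge scene [([322.2, 243.2], 0.79)]
ledge top [([319.0, 222.7], 0.71)]
  tri (array([ 0.59403724, -0.01521732,  0.08673244]), np.float64(0.007588920369879601))
pocket_left scene [([189.8, 247.4], 0.4)]
pocket_left top [([436.4, 271.8], 0.47)]
  tri (array([ 0.45646755, -0
[... 696 characters left out ...]
p [([206.5, 279.5], 0.89)]
  tri (array([0.45054795, 0.2963828 , 0.01456636]), np.float64(0.008816548518961699))
can_a scene [([195.3, 327.8], 0.98), ([446.0, 222.3], 0.78)]
can_a top [([455.5, 203.4], 0.9), ([180.0, 212.2], 0.64)]
  tri (array([ 0.64551923, -0.39707813,  0.00119127]), np.float64(0.004580444539725535))
can_b scene [([195.3, 327.8], 0.98), ([446.0, 222.3], 0.78)]
can_b top [([455.5, 203.4], 0.9), ([180.0, 212.2], 0.64)]
  tri (array([ 0.64551923, -0.39707813,  0.00119127]), np.float64(0.004580444539725535))
bottle_cap scene [([153.1, 311.8], 0.65)]
bottle_cap top [([488.0, 233.9], 0.49)]
  tri (array([ 0.55832766, -0.48479057,  0.00195183]), np.float64(0.0020650485786989255))
```

View pics/scene1.png

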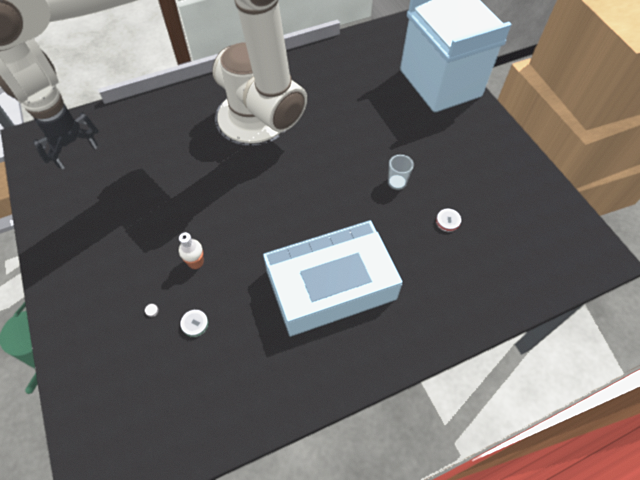

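View pics/top1.png

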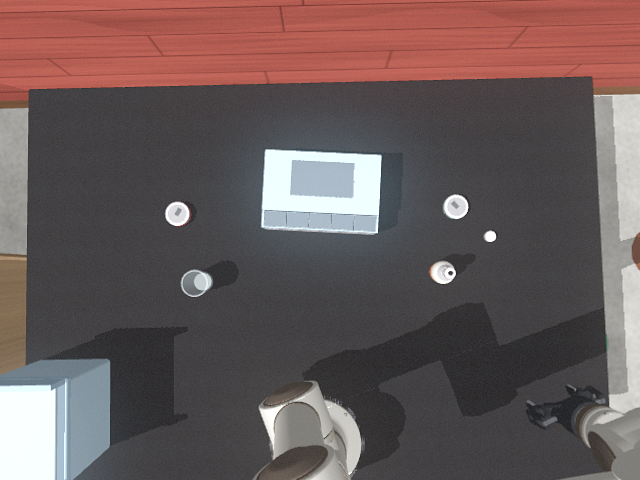

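The box, at top (262–381, 149–234), is slightly yawed, with its ledge facing the robot. The bulb in its pot is on the -y side at top (442, 271). The cans, cap and jar are clear of the path. I'll refine the box pose with a mask fit.

Run:
```python
from h import *
from scipy.optimize import minimize
M={}
for c in("scene","top"):
    bot.camera(c);m=bot.masks_of(c,"bulb_box");print(c,m[0]["confidence"],m[0]["extent"]);M[c]=m[0]["pixels"]
    for t in("bulb_cap","bulb_glass"):
        r=bot.masks_of(c,t);print(t,[(x["extent"],round(x["confidence"],2)) for x in r[:2]])
def cost(p):
    s=0
    C=np.array([[x,y,z] for x in(-.1,.1) for y in(-.15,.15) for z in(0,.107)])
    W=R.from_euler('z',p[2]).apply(C)+[p[0],p[1],0]
    for c in M:
        h=cv2.convexHull(proj(c,W).astype(np.float32))
        im=np.zeros((1920,2560),np.uint8);cv2.fillPoly(im,[np.round((h+.5)*4).astype(int)],1)
        m=np.kron(M[c],np.ones((4,4),bool));s+=1-(m&(im>0)).sum()/(m|(im>0)).sum()
    return s
r=minimize(cost,[.67,-.02,-.03],method="Nelder-Mead",options=dict(initial_simplex=[[.67,-.02,-.03],[.68,-.02,-.03],[.67,-.01,-.03],[.67,-.02,.03]],xatol=2e-4,fatol=1e-4))
print(r.x,r.fun)
B=R.from_euler('z',r.x[2])
for y in(-116,-58,0,58,116):print("panel",y,B.apply([-.0765,y/1000,.095])+[r.x[0],r.x[1],0])
for y in(-65,65):print("pocket",y,B.apply([-.151,y/1000,.045])+[r.x[0],r.x[1],0])
print("yaw",np.degrees(r.x[2]))
g=np.array([.461,-.336,.075])
for c in M:print(proj(c,[g,[g[0],g[1],.127],[g[0],g[1],.147]]))
```

```text
scene 0.96 [262.6, 228.9, 400.5, 335.8]
bulb_cap [([179.1, 230.7, 204.1, 263.7], 0.96)]
bulb_glass [([181.1, 230.8, 199.6, 264.2], 0.69)]
top 0.65 [261.5, 149.3, 381.3, 235.7]
bulb_cap [([430.4, 259.4, 454.6, 282.2], 0.97)]
bulb_glass [([429.6, 258.3, 454.5, 281.4], 0.66)]
[ 0.67504005 -0.02458419 -0.07628319] 0.4145220504676479
panel -116 [ 0.58992226 -0.13441684  0.095     ]
panel -58 [ 0.59434239 -0.07658551  0.095     ]
panel 0 [ 0.59876253 -0.01875418  0.095     ]
panel 58 [0.60318266 0.03907714 0.095     ]
panel 116 [0.6076028  0.09690847 0.095     ]
pocket -65 [ 0.51952558 -0.07788757  0.045     ]
pocket 65 [0.52943278 0.05173437 0.045     ]
yaw -4.370705009760095
[[190.18717387 248.69530176]
 [185.69744823 238.73823792]
 [183.88583838 234.71836296]]
[[442.02558496 270.89495991]
 [447.5557049  271.47395725]
 [449.81740096 271.710751  ]]
```

Run:
```python
from h import *
from scipy.optimize import minimize
M={}
for c,(a,b,d,e) in dict(scene=(245,205,420,350),top=(245,135,400,250)).items():
    im=cv2.imread(f"pics/{c}1.png");m=np.zeros((480,640),np.uint8)
    m[b:e,a:d]=(im[b:e,a:d].max(2)>75)
    n,l,s,_=cv2.connectedComponentsWithStats(m);k=1+s[1:,4].argmax();M[c]=l==k
    print(c,s[k])
    for t in(60,90,110):print(t,(im[b:e,a:d].max(2)>t).sum())
C=np.array([[x,y,z] for x in(-.1,.1) for y in(-.15,.15) for z in(0,.107)])
def cost(p,cams=("scene","top"),pr=0):
    s=0
    W=R.from_euler('z',p[2]).apply(C)+[p[0],p[1],0]
    for c in cams:
        h=cv2.convexHull(proj(c,W).astype(np.float32))
        im=np.zeros((1920,2560),np.uint8);cv2.fillPoly(im,[np.round((h+.5)*4).astype(int)],1)
        m=np.kron(M[c],np.ones((4,4),bool));q=1-(m&(im>0)).sum()/(m|(im>0)).sum();s+=q
        if pr:print(c,q)
    return s
for cams in(("scene",),("top",),("scene","top")):
    r=minimize(cost,[.67,-.02,-.03],args=(cams,),method="Nelder-Mead",options=dict(initial_simplex=[[.67,-.02,-.03],[.68,-.02,-.03],[.67,-.01,-.03],[.67,-.02,.03]],xatol=2e-4,fatol=1e-4))
    print(cams,r.x,r.fun)
cost(r.x,pr=1)
B=R.from_euler('z',r.x[2])
for y in(-116,-58,0,58,116):print("panel",y,B.apply([-.0765,y/1000,.095])+[r.x[0],r.x[1],0])
for y in(-65,65):print("pocket",y,B.apply([-.151,y/1000,.045])+[r.x[0],r.x[1],0])
v=cv2.imread("pics/top1.png")[120:300,230:480];w=cv2.imread("pics/scene1.png")[200:350,140:420]
v=cv2.resize(v,None,fx=2.4,fy=2.4,interpolation=3);w=cv2.resize(w,None,fx=2,fy=2,interpolation=3)
o=np.zeros((432+300-150+20,800,3),np.uint8)
V=cv2.imread("pics/top1.png")
for c in M:
    W=B.apply(C)+[r.x[0],r.x[1],0];print(c,np.round(proj(c,W),1).tolist())
cv2.imwrite("pics/crop.png",v)
```

```text
scene [  262   219   141   118 10528]
60 22239
90 10415
110 10320
top [  245   135   155   115 17707]
60 17825
90 12412
110 9538
('scene',) [ 0.67832591 -0.02491866 -0.07144867] 0.018030866097000997
('top',) [ 0.67488426 -0.01673611 -0.07208333] 0.4660727395945107
('scene', 'top') [ 0.67828343 -0.02339462 -0.07127357] 0.48668954824846644
scene 0.018274213776946935
top 0.4684153344715195
panel -116 [ 0.59371692 -0.1336523   0.095     ]
panel -58 [ 0.59784729 -0.07579956  0.095     ]
panel 0 [ 0.60197765 -0.01794681  0.095     ]
panel 58 [0.60610802 0.03990593 0.095     ]
panel 116 [0.61023839 0.09775868 0.095     ]
pocket -65 [ 0.52303794 -0.0774764   0.045     ]
pocket 65 [0.53229566 0.05219355 0.045     ]
scene [[266.9, 270.9], [263.2, 252.0], [367.1, 238.7], [370.6, 218.4], [289.9, 336.4], [287.7, 321.2], [396.5, 299.3], [402.5, 281.9]]
top [[372.2, 232.8], [377.0, 230.5], [264.4, 227.4], [259.4, 224.7], [375.4, 161.5], [380.4, 152.9], [268.4, 156.3], [263.8, 147.2]]
```

View pics/crop.png

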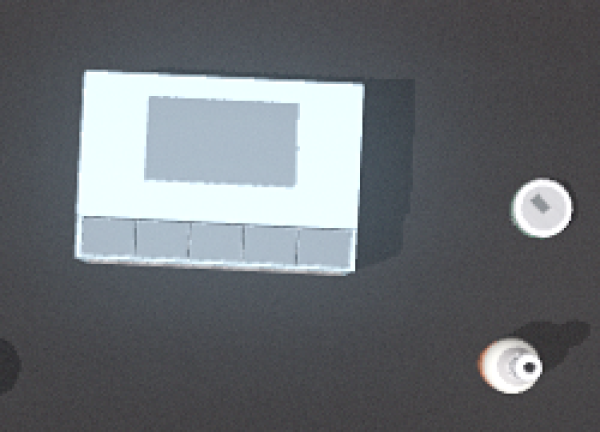

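The crop shows the five ledge panels in a row, from crop (80, 237) to (352, 247), with the bulb at (515, 366). The scene fit is good (2% error). The top threshold was spoiled by the glare, so I'll redo it.

Run:
```python
from h import *
from scipy.optimize import minimize
M={}
for c,(a,b,d,e),t in (("scene",(245,205,420,350),75),("top",(245,135,400,250),118)):
    im=cv2.imread(f"pics/{c}1.png");m=np.zeros((480,640),np.uint8)
    m[b:e,a:d]=(im[b:e,a:d].max(2)>t)
    n,l,s,_=cv2.connectedComponentsWithStats(m);k=1+s[1:,4].argmax();M[c]=l==k
    print(c,s[k])
C=np.array([[x,y,z] for x in(-.1,.1) for y in(-.15,.15) for z in(0,.107)])
def cost(p,cams):
    s=0
    W=R.from_euler('z',p[2]).apply(C)+[p[0],p[1],0]
    for c in cams:
        h=cv2.convexHull(proj(c,W).astype(np.float32))
        im=np.zeros((1920,2560),np.uint8);cv2.fillPoly(im,[np.round((h+.5)*4).astype(int)],1)
        m=np.kron(M[c],np.ones((4,4),bool));s+=1-(m&(im>0)).sum()/(m|(im>0)).sum()
    return s
for cams in(("scene",),("top",),("scene","top")):
    r=minimize(cost,[.67,-.02,-.03],args=(cams,),method="Nelder-Mead",options=dict(initial_simplex=[[.67,-.02,-.05],[.68,-.02,-.05],[.67,-.01,-.05],[.67,-.02,-.09]],xatol=2e-4,fatol=1e-4))
    print(cams,r.x,r.fun)
B=R.from_euler('z',r.x[2])
for y in(-116,-58,0,58,116):print("panel",y,B.apply([-.0765,y/1000,.095])+[r.x[0],r.x[1],0])
for y in(-65,65):print("pocket",y,B.apply([-.151,y/1000,.045])+[r.x[0],r.x[1],0])
W=B.apply(C)+[r.x[0],r.x[1],0];print(np.round(proj("top",W),1).tolist())
# bulb: top-of-bulb tip and glass from picture
for c,(a,b,d,e) in dict(scene=(170,222,212,275),top=(422,250,465,292)).items():
    im=cv2.imread(f"pics/{c}1.png")[b:e,a:d];
    cv2.imwrite(f"pics/b_{c}.png",cv2.resize(im,None,fx=9,fy=9,interpolation=3))
A=[cv2.imread(f"pics/b_{c}.png") for c in M];h=min(x.shape[0] for x in A)
cv2.imwrite("pics/bulb.png",np.hstack([x[:h] for x in A]))
```

```text
scene [  262   219   141   118 10528]
top [ 261  149  121   86 9523]
('scene',) [ 0.67836316 -0.02526747 -0.0692566 ] 0.01800447448478315
('top',) [ 0.67500318 -0.02495788 -0.07445496] 0.012343819577232407
('scene', 'top') [ 0.67626805 -0.02466006 -0.06406275] 0.04707304449166949
panel -116 [ 0.59249877 -0.13552466  0.095     ]
panel -58 [ 0.59621187 -0.07764364  0.095     ]
panel 0 [ 0.59992497 -0.01976261  0.095     ]
panel 58 [0.60363807 0.03811841 0.095     ]
panel 116 [0.60735117 0.09599943 0.095     ]
pocket -65 [ 0.52141656 -0.07985987  0.045     ]
pocket 65 [0.52973903 0.04987346 0.045     ]
[[373.0, 233.2], [377.8, 230.9], [265.1, 228.5], [260.2, 225.9], [375.6, 161.8], [380.7, 153.2], [268.6, 157.4], [264.0, 148.4]]
```

View pics/bulb.png

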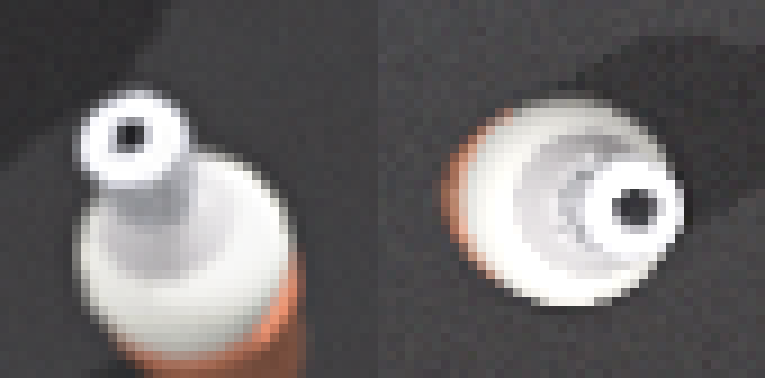

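```bash
python3 - <<'E'
from h import *
print(onz("scene",(183.9,236.1),.14),onz("top",(449.9,272.3),.14),tri((183.9,236.1),(449.9,272.3)))
print(tri((189.4,247.8),(441.9,270.9)),onz("scene",(189.4,247.8),.068),onz("top",(441.9,270.9),.068))
E
cat >> h.py <<'E'
bx,by,byaw=0.6766,-0.025,-0.072
def box(p):return R.from_euler('z',byaw).apply(p)+[bx,by,0]
def st():
    o=bot.get_obs();print("t",round(o["time"],2),"pos",np.round(o["ee_pos"],4),"rot",np.round(o["tcp_rot"],2),"F",np.round(o["wrist_force"],2),"op",round(o["opening"],4))
E
python3 -m pendant '[[[0,0,-1,0,0,0.104,0],[0,0,-1,0,0,0.104,0],[0,0,-1,0,0,0.104,0],[0,0,-1,0,0,0.104,0],[0,0,0,0,0,0,0]]]' 30
python3 -c "
from h import *
st();print(rel(box([-.0765,-.116,.115])))"
```

```text
[ 0.46023637 -0.337427    0.14      ] [ 0.459304   -0.33811166  0.14      ] (array([ 0.45943351, -0.33788987,  0.13916589]), np.float64(0.0009306375143266346))
(array([ 0.460704  , -0.33581868,  0.07905739]), np.float64(0.002487497086746145)) [ 0.45301722 -0.33741709  0.068     ] [ 0.46076186 -0.33751501  0.068     ]
time: 2.02
ee_pos: [0.1862, -0.5169, 0.2321]
tcp_rot: [-179.9, 0.0, -5.1]
wrist_force: [0.0, 0.1, -0.0]
opening: 0.0252
t 2.02 pos [ 0.1862 -0.5169  0.2321] rot [-1.799e+02  4.000e-02 -5.070e+00] F [ 0.03  0.07 -0.02] op 0.0252
[ 37.05087534 -41.58530053  11.75007673]
```

```bash
for i in 1 2 3; do :; done
python3 -m pendant '[[[2.65,-2.97,0,0,0,0,0],[2.65,-2.97,0,0,0,0,0],[2.65,-2.97,0,0,0,0,0],[2.65,-2.97,0,0,0,0,0],[2.65,-2.97,0,0,0,0,0]]]' >/dev/null
python3 -m pendant '[[[2.65,-2.97,0,0,0,0,0],[2.65,-2.97,0,0,0,0,0],[2.65,-2.97,0,0,0,0,0],[2.65,-2.97,0,0,0,0,0],[2.65,-2.97,0,0,0,0,0]]]' >/dev/null
python3 -m pendant '[[[2.65,-2.97,0,0,0,0,0],[2.65,-2.97,0,0,0,0,0],[0,0,0,0,0,0,0]]]'
python3 -c "
from h import *
print(rel(box([-.0765,-.116,.115])))"
```

```text
time: 3.1
ee_pos: [0.5406, -0.17, 0.2235]
tcp_rot: [-179.8, 0.2, -2.7]
wrist_force: [1.5, -1.0, 0.6]
opening: 0.0002
[ 4.99593983 -3.68915875 10.84667251]
```

```bash
python3 -m pendant '[[[2.5,-1.85,0,0,0,0.012,0],[2.5,-1.85,0,0,0,0.012,0],[0,0,3,0,0,0,0],[0,0,3,0,0,0,0],[0,0,0,0,0,0,0]]]'
python3 -c "
from h import *
st();print(rel(box([-.0765,-.116,.115])))"
```

```text
time: 3.52
ee_pos: [0.5983, -0.1309, 0.1602]
tcp_rot: [-179.9, 0.0, -2.7]
wrist_force: [-1.4, -0.5, -0.5]
opening: 0.0001
t 3.52 pos [ 0.5983 -0.1309  0.1602] rot [-1.7987e+02  2.0000e-02 -2.7500e+00] F [-1.38 -0.54 -0.47] op 0.0001
[-0.61224338  0.47412258  4.51525115]
```

```bash
python3 -m pendant '[[[-0.6,0.45,2,0,0,0.024,0],[0,0,2,0,0,0,0],[0,0,0.6,0,0,0,0],[0,0,0.4,0,0,0,0],[0,0,0,0,0,0,0]]]'
python3 -c "
from h import *
st();print(rel(box([-.0765,-.116,.095])))"
```

```text
time: 3.93
ee_pos: [0.5904, -0.136, 0.1111]
tcp_rot: [-179.9, 0.1, -3.6]
wrist_force: [0.1, 0.2, -0.1]
opening: 0.0002
t 3.93 pos [ 0.5904 -0.136   0.1111] rot [-1.7988e+02  7.0000e-02 -3.6000e+00] F [ 0.13  0.2  -0.05] op 0.0002
[ 0.14921907 -0.08722259  1.60558666]
```

```bash
python3 -m pendant '[[[0.15,-0.1,0.5,0,0,0,0],[0,0,0.5,0,0,0,0],[0,0,0.4,0,0,0,0],[0,0,0.3,0,0,0,0],[0,0,0.3,0,0,0,0]]]'
python3 -m pendant '[[[0,0,0.3,0,0,0,0],[0,0,0.3,0,0,0,0]]]'
```

```text
time: 4.35
ee_pos: [0.5944, -0.136, 0.095]
tcp_rot: [-179.9, -0.3, -3.5]
wrist_force: [-0.2, 0.1, 0.6]
opening: 0.0001
time: 4.52
ee_pos: [0.5946, -0.1359, 0.0887]
tcp_rot: [-180.0, -0.4, -3.5]
wrist_force: [-0.0, -0.8, 0.0]
opening: -0.0001
```

```bash
python3 -m pendant '[[[0,0,0.3,0,0,0,0],[0,0,0,0,0,0,0],[0,0,0,0,0,0,0]]]'
python3 -m pendant '[[[0,0,0.2,0,0,0,0],[0,0,0.2,0,0,0,0],[0,0,0,0,0,0,0]]]'
```

```text
time: 4.77
ee_pos: [0.5942, -0.1358, 0.0844]
tcp_rot: [-179.9, -0.3, -3.5]
wrist_force: [0.1, -0.8, 0.3]
opening: -0.0001
time: 5.02
ee_pos: [0.5943, -0.1358, 0.0802]
tcp_rot: [-179.9, -0.3, -3.5]
wrist_force: [-0.1, 1.0, -0.5]
opening: -0.0001
```

Run:
```python
from h import *
st()
v=bot.camera("top")[120:300,230:430,::-1];w=bot.camera("scene")[190:350,230:430,::-1]
a=cv2.resize(v,None,fx=2,fy=2,interpolation=3);b=cv2.resize(w,None,fx=2,fy=2,interpolation=3)
o=np.zeros((360,800,3),np.uint8);o[:,:400]=a;o[:320,400:]=b;cv2.imwrite("pics/p1.png",o)
```

```text
t 5.02 pos [ 0.5943 -0.1358  0.0802] rot [-179.95   -0.3    -3.51] F [-0.07  0.99 -0.51] op -0.0001
```

View pics/p1.png

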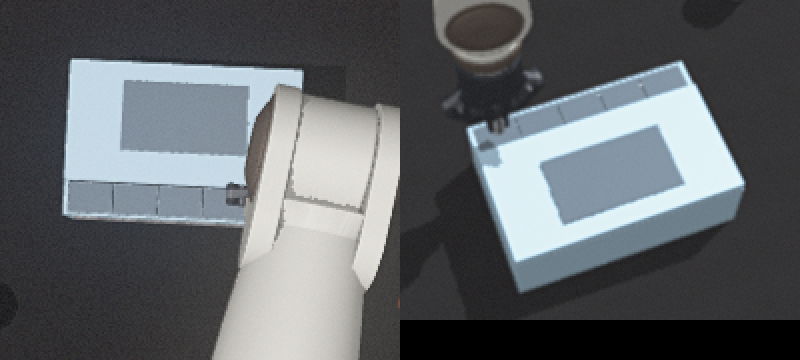

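The fingers stand on the rightmost (-116) panel at crop (235, 193) and (495, 128). They've sunk about 14 mm, so I'll wait and see whether the drawer moves.

```bash
python3 -m pendant '[[[0,0,0.2,0,0,0,0],[0,0,0,0,0,0,0],[0,0,0,0,0,0,0],[0,0,0,0,0,0,0],[0,0,0,0,0,0,0]]]'
python3 -m pendant '[[[0,0,0.2,0,0,0,0],[0,0,0,0,0,0,0],[0,0,0,0,0,0,0],[0,0,0,0,0,0,0],[0,0,0,0,0,0,0]]]'
python3 - <<'E'
from h import *
for c in("top","scene"):
    im=bot.camera(c);print(c,[(np.round(x["extent"]),x["confidence"]) for x in bot.masks_of(c,"drawer")[:2]])
    old=cv2.imread(f"pics/{c}1.png")[:,:,::-1]
    if c=="top":print(im[225:275:3,[280,320]].max(2).T, old[225:275:3,[280,320]].max(2).T)
E
```

```text
time: 5.53
ee_pos: [0.5946, -0.1358, 0.0787]
tcp_rot: [-180.0, -0.4, -3.5]
wrist_force: [-0.1, 0.4, -0.4]
opening: -0.0001
time: 5.95
ee_pos: [0.5947, -0.1359, 0.0766]
tcp_rot: [-180.0, -0.4, -3.5]
wrist_force: [0.6, 0.3, -1.0]
opening: -0.0002
top [(array([268., 230., 352., 234.]), 0.47)]
[[150 166  62  62  62  58  58  60  60  57  57  54  54  50  52  51  49]
 [160 171 124  64  69  67  62  60  64  62  65  65  59  52  60  60  64]] [[196 212  91  91  94  89  85  85  86  84  84  79  81  77  74  76  76]
 [201 218 161  94  96  96  95  91  85  87  88  81  83  79  78  76  75]]
scene []
```

Run:
```python
from h import *
w=bot.camera("scene")[205:285,225:325,::-1];v=bot.camera("top")[170:250,290:390,::-1]
P=[bot.get_obs()["ee_pos"],box([-.0765,-.116,.095]),box([-.1,-.15,.107]),box([-.056,-.145,.107]),box([-.097,-.087,.095]),box([-.0565,-.087,.095])]
a=cv2.resize(w,None,fx=5,fy=5,interpolation=2);b=cv2.resize(v,None,fx=3,fy=3,interpolation=2)
for p in proj("scene",P)[1:]:cv2.circle(a,tuple(int(x) for x in (p+.5-[225,205])*5),3,(0,0,255),-1)
p=proj("scene",P)[0];cv2.circle(a,tuple(int(x) for x in (p+.5-[225,205])*5),3,(0,255,0),-1)
o=np.zeros((400,800,3),np.uint8);o[:,:500]=a;o[:240,500:]=b;cv2.imwrite("pics/p2.png",o)
print(proj("scene",P),proj("top",P))
```

```text
[[278.72951584 261.77429929]
 [278.10097977 257.48405478]
 [262.39518886 251.68739178]
 [269.32084818 265.38296842]
 [286.29562559 247.64057424]
 [291.22116895 260.51650666]] [[363.790504   221.23919543]
 [364.24309642 221.73416389]
 [377.63001241 231.23744323]
 [376.43616855 213.93460015]
 [352.60979809 229.10170101]
 [353.35086569 213.43502106]]
```

View pics/p2.png

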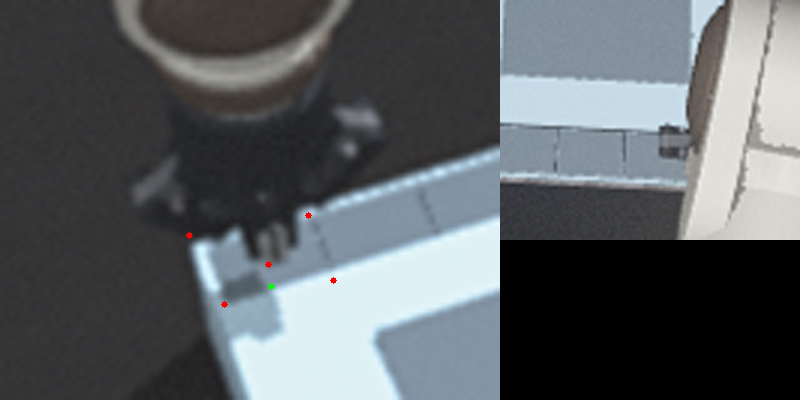

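The scene crop shows the fingertips ending visibly at (270, 262), well above the projected TCP at (270, 287). With no wrist force either, they seem not to be touching yet, so I'll go on down gently until there is force.

```bash
python3 -m pendant '[[[0,0,0.2,0,0,0,0],[0,0,0.2,0,0,0,0],[0,0,0,0,0,0,0]]]'
python3 -m pendant '[[[0,0,0.2,0,0,0,0],[0,0,0.2,0,0,0,0],[0,0,0,0,0,0,0]]]'
python3 - <<'E'
from h import *
P=[[.186,-.517,.191]];print(proj("scene",P),proj("top",P))
E
```

```text
time: 6.5
ee_pos: [0.5948, -0.1359, 0.0723]
tcp_rot: [-180.0, -0.4, -3.5]
wrist_force: [0.8, -0.6, -0.2]
opening: -0.0
time: 6.75
ee_pos: [0.5947, -0.1358, 0.0677]
tcp_rot: [-180.0, -0.4, -3.5]
wrist_force: [0.2, 0.6, -0.1]
opening: 0.0
[[ 85.25071803 169.10592193]] [[537.41758933 389.47068651]]
```

Run:
```python
from h import *
w=bot.camera("scene")[205:285,225:325,::-1]
a=cv2.resize(w,None,fx=5,fy=5,interpolation=2)
p=proj("scene",bot.get_obs()["ee_pos"])[0];cv2.circle(a,tuple(int(x) for x in (p+.5-[225,205])*5),3,(0,255,0),-1)
s=cv2.imread("pics/scene1.png")[90:190,25:125];b=cv2.resize(s,None,fx=3,fy=3,interpolation=2);cv2.circle(b,(int((85.25+.5-25)*3),int((169.1+.5-90)*3)),3,(0,255,0),-1)
t=cv2.imread("pics/top1.png")[340:440,510:610];c=cv2.resize(t,None,fx=3,fy=3,interpolation=2);cv2.circle(c,(int((537.4+.5-510)*3),int((389.5+.5-340)*3)),3,(0,255,0),-1)
o=np.zeros((600,800,3),np.uint8);o[:400,:500]=a;o[:300,500:]=b;o[300:,500:]=c;cv2.imwrite("pics/p3.png",o)
```

```text
(no output)
```

View pics/p3.png

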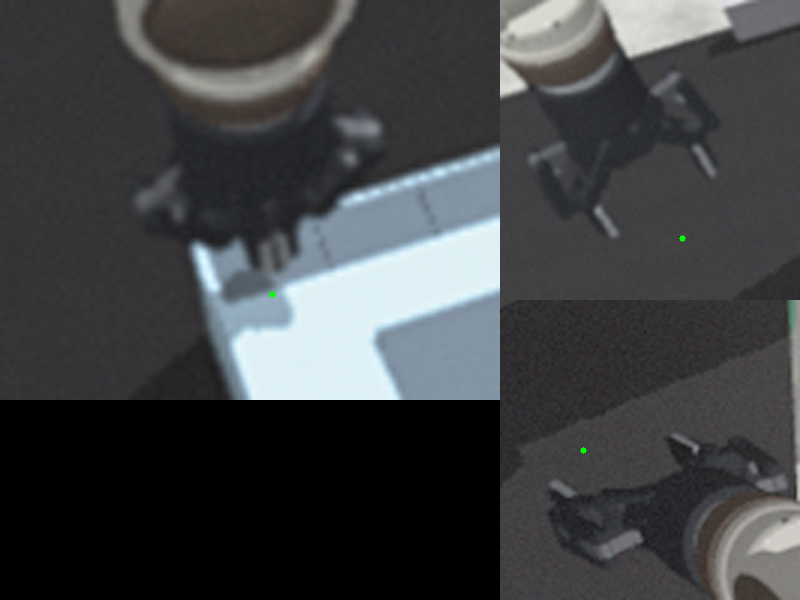

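Run:
```python
from h import *
A=tri((62.8,167.8),(566.8,384.8));B=tri((95.5,147.8),(527.2,400.8));print(A,B,(A[0]+B[0])/2,np.linalg.norm(A[0]-B[0]))
p=((271)/5+225-.5,270/5+205-.5);o,d=ray("scene",p);e=bot.get_obs()["ee_pos"]
# intersect with plane y=ee y
s=(e[1]-o[1])/d[1];print(e,[ (o+d*(z-o[2])/d[2]).round(4).tolist() for z in (.068,.08,.09,.1)])
```

```text
(array([ 0.21062605, -0.55691199,  0.24513607]), np.float64(0.00095192802500284)) (array([ 0.17740058, -0.46847702,  0.24397298]), np.float64(0.0014668316639801326)) [ 0.19401332 -0.5126945   0.24455453] 0.09447765938340894
[ 0.59469572 -0.13585359  0.06777799] [[0.5811, -0.1311, 0.068], [0.5874, -0.1328, 0.08], [0.5927, -0.1342, 0.09], [0.598, -0.1356, 0.1]]
```

The measured TCP lies beyond the real fingertips by a few cm, at the start as well as now. I'll calibrate by contact.

```bash
python3 -m pendant '[[[0,0,0.2,0,0,0,0],[0,0,0.2,0,0,0,0],[0,0,0,0,0,0,0]]]'
python3 -m pendant '[[[0,0,0.2,0,0,0,0],[0,0,0.2,0,0,0,0],[0,0,0,0,0,0,0]]]'
```

```text
time: 7.05
ee_pos: [0.5948, -0.1359, 0.0635]
tcp_rot: [-180.0, -0.4, -3.5]
wrist_force: [0.8, 0.3, -0.1]
opening: 0.0
time: 7.3
ee_pos: [0.5948, -0.1359, 0.059]
tcp_rot: [-180.0, -0.4, -3.5]
wrist_force: [-0.5, 1.0, 0.0]
opening: -0.0003
```

```bash
python3 -m pendant '[[[0,0,0.2,0,0,0,0],[0,0,0.2,0,0,0,0],[0,0,0,0,0,0,0]]]'
python3 -m pendant '[[[0,0,0.2,0,0,0,0],[0,0,0,0,0,0,0]]]'
python3 -m pendant '[[[0,0,0.2,0,0,0,0],[0,0,0,0,0,0,0]]]'
```

```text
time: 7.55
ee_pos: [0.5951, -0.1359, 0.0552]
tcp_rot: [-180.0, -0.4, -3.5]
wrist_force: [-0.7, 0.5, 2.3]
opening: 0.0
time: 7.72
ee_pos: [0.5953, -0.136, 0.0559]
tcp_rot: [-180.0, -0.5, -3.5]
wrist_force: [0.2, -0.0, -0.1]
opening: -0.0003
time: 7.88
ee_pos: [0.5959, -0.1361, 0.0555]
tcp_rot: [180.0, -0.7, -3.5]
wrist_force: [-0.9, -0.8, -0.0]
opening: -0.0003
```

```bash
python3 -m pendant '[[[0,0,0.6,0,0,0,0]]]'
python3 -m pendant '[[[0,0,0.6,0,0,0,0]]]'
```

```text
time: 7.97
ee_pos: [0.5965, -0.1363, 0.0548]
tcp_rot: [179.9, -0.9, -3.5]
wrist_force: [-29.7, 6.6, 78.8]
opening: 0.0001
time: 8.05
ee_pos: [0.5967, -0.1364, 0.055]
tcp_rot: [179.9, -1.2, -3.5]
wrist_force: [-24.7, 6.1, 53.9]
opening: -0.0002
```

```bash
python3 -m pendant '[[[0,0,-0.8,0,-0.02,0,0],[0,0,-0.8,0,0,0.01,0],[-0.9,0,0,0,0,0,0],[0,0,0,0,0,0,0]]]'
python3 -m pendant '[[[0,0,0.4,0,0,0,0],[0,0,0.3,0,0,0,0],[0,0,0.3,0,0,0,0],[0,0,0.3,0,0,0,0],[0,0,0.2,0,0,0,0]]]'
python3 -m pendant '[[[0,0,0.3,0,0,0,0]]]'
```

```text
time: 8.38
ee_pos: [0.5874, -0.1357, 0.0736]
tcp_rot: [179.9, -0.2, -4.1]
wrist_force: [-1.5, 0.4, -0.1]
opening: 0.0002
time: 8.8
ee_pos: [0.586, -0.1356, 0.055]
tcp_rot: [179.9, -0.1, -4.2]
wrist_force: [-8.5, 2.8, 29.3]
opening: 0.0004
time: 8.88
ee_pos: [0.5861, -0.1356, 0.055]
tcp_rot: [179.9, -0.2, -4.2]
wrist_force: [-16.0, 3.7, 41.9]
opening: 0.0
```

```bash
python3 -m pendant '[[[0,0,-1,0,0,0,0],[0,-2.9,0,0,0,0,0],[0,-2.9,0,0,0,0,0],[0,0,0,0,0,0,0],[0,0,0.4,0,0,0,0]]]'
python3 -m pendant '[[[0,0,0.3,0,0,0,0],[0,0,0.3,0,0,0,0],[0,0,0.3,0,0,0,0],[0,0,0.3,0,0,0,0]]]'
python3 -c "
from h import *
print(rel(box([-.08,-.058,.055])))"
```

```text
time: 9.3
ee_pos: [0.5911, -0.0768, 0.062]
tcp_rot: [179.9, -0.4, -4.3]
wrist_force: [-0.4, -0.4, 0.5]
opening: 0.0002
time: 9.63
ee_pos: [0.5912, -0.0768, 0.0551]
tcp_rot: [-180.0, -0.6, -4.3]
wrist_force: [-12.1, 6.1, 26.8]
opening: -0.0
[0.14493433 0.01830883 0.0095819 ]
```

Panel -58 is rigid. On to the middle one.

```bash
python3 -m pendant '[[[0.1,0,-1,0,0,0,0],[0,-2.9,0,0,0,0,0],[0,-2.9,0,0,0,0,0],[0,0,0,0,-0.008,0,0],[0,0,0.4,0,0,0,0]]]'
python3 -m pendant '[[[0,0,0.3,0,0,0,0],[0,0,0.3,0,0,0,0],[0,0,0.3,0,0,0,0],[0,0,0.3,0,0,0,0]]]'
python3 -c "
from h import *
print(rel(box([-.08,-0,.055])))"
```

```text
time: 10.05
ee_pos: [0.5963, -0.0321, 0.0624]
tcp_rot: [-179.5, -0.2, -3.3]
wrist_force: [0.5, -1.0, 0.3]
opening: -0.0005
time: 10.38
ee_pos: [0.5964, -0.0329, 0.0551]
tcp_rot: [-179.4, -0.4, -3.3]
wrist_force: [-10.6, 5.1, 26.6]
opening: 0.0001
[-0.03905711 -1.36294442  0.02394566]
```

```bash
python3 -m pendant '[[[0,0,-1,0,0,0.012,0],[0,-1.5,0,-0.008,0,0,0],[0,0,0,0,0,0,0],[0,0,0.4,0,0,0,0],[0,0,0.3,0,0,0,0]]]'
python3 -m pendant '[[[0,0,0.3,0,0,0,0],[0,0,0.3,0,0,0,0],[0,0,0.3,0,0,0,0]]]'
python3 -c "
from h import *
print(rel(box([-.08,-0,.055])))"
```

```text
time: 10.8
ee_pos: [0.5967, -0.0298, 0.0578]
tcp_rot: [-179.4, -0.4, -3.1]
wrist_force: [-0.5, -0.0, -0.2]
opening: -0.0003
time: 11.05
ee_pos: [0.5969, -0.0299, 0.0551]
tcp_rot: [-179.4, -0.7, -3.1]
wrist_force: [-12.5, 0.7, 28.4]
opening: -0.0001
[-0.06882499 -1.06272293  0.01667246]
```

```bash
python3 -m pendant '[[[0,0,-1.5,0,0,0,0],[0,0,-1.5,0,0,0,0],[0,-1,0,0,0,0,0],[0,0,0,0,0,0.01,0],[0,0,0,0,0,0,0]]]'
python3 -c "
from h import *
st();o=bot.get_obs();print(o['q'].round(2),o['qd'].round(1));print(rel(box([-.08,-0,.055])))"
```

```text
time: 11.47
ee_pos: [0.5956, -0.0266, 0.083]
tcp_rot: [-179.1, -0.5, -3.0]
wrist_force: [-0.1, 0.3, -0.2]
opening: -0.0001
t 11.47 pos [ 0.5956 -0.0266  0.083 ] rot [-179.09   -0.51   -3.01] F [-0.15  0.3  -0.23] op -0.0001
[ -3.06   9.92   3.55  83.12   0.91 179.95] [ 1.1  0.6 -1.3 -0.8  0.4  0.1]
[ 0.06088702 -0.70039268  2.81436944]
```

Joint 6 had reached its 180° limit, which explains the short sideways move. Panel 0 was still pressed fairly near its middle (-10.6 mm) and is rigid. I'll turn the yaw back a little and try +58.

```bash
python3 -m pendant '[[[0,0,0,0.015,0,-0.1,0],[0,-2.2,0,0,0,-0.04,0],[0,-2.2,0,0,0,0,0],[0,-2.2,0,0,0,0,0],[0,0,0,0,0,0,0]]]'
python3 -c "
from h import *
st();o=bot.get_obs();print(o['q'].round(2));print(rel(box([-.08,.058,.055])))"
```

```text
time: 11.88
ee_pos: [0.5878, 0.0398, 0.0765]
tcp_rot: [-178.2, -0.2, 5.2]
wrist_force: [-0.3, 0.1, -0.4]
opening: -0.0
t 11.88 pos [0.5878 0.0398 0.0765] rot [-178.23   -0.18    5.2 ] F [-0.32  0.11 -0.41] op -0.0
[  2.9    9.45   2.29  82.73   1.78 177.69]
[1.29146441 0.30596357 2.14378543]
```

```bash
python3 -m pendant '[[[1.2,0.3,0.6,-0.03,0,0,0],[0,0,0.4,0,0,0,0],[0,0,0.3,0,0,0,0],[0,0,0,0,0,0,0]]]'
python3 -m pendant '[[[0,0,0.4,0,0,0,0],[0,0,0.3,0,0,0,0],[0,0,0.3,0,0,0,0],[0,0,0.3,0,0,0,0],[0,0,0.3,0,0,0,0]]]'
python3 -c "
from h import *
print(rel(box([-.08,.058,.055])))"
```

```text
time: 12.22
ee_pos: [0.598, 0.0384, 0.0579]
tcp_rot: [-180.0, 0.2, 5.3]
wrist_force: [0.4, 0.1, -0.3]
opening: 0.0
time: 12.63
ee_pos: [0.5979, 0.0376, 0.0417]
tcp_rot: [-179.8, 0.1, 5.2]
wrist_force: [-0.7, 1.3, 2.9]
opening: 0.0002
[ 0.30925402 -0.07575054 -1.33191655]
```

Panel +58 gives way: it sank 13 mm with 2.9 N. I'll wait, then lift straight up and check the drawer.

```bash
python3 -m pendant '[[[0,0,0,0,0,0,0],[0,0,0,0,0,0,0],[0,0,0,0,0,0,0],[0,0,0,0,0,0,0],[0,0,0,0,0,0,0]]]'
python3 -m pendant '[[[0,0,-1,0,0,0,0],[0,0,-3,0,0,0,0],[0,0,-4,0,0,0,100],[0,0,-4,0,0,0,100],[0,0,-2,0,0,0,100]]]'
python3 -m pendant '[[[0,3.5,0,0,0,0,100],[0,3.5,0,0,0,0,100],[0,3.5,0,0,0,0,100],[0,3.5,0,0,0,0,100],[0,3.5,0,0,0,0,100]]]'
python3 - <<'E'
from h import *
st()
im=bot.camera("top");print([(np.round(x["extent"]),x["confidence"]) for x in bot.masks_of("top","drawer")[:2]])
for t in("pocket_left","pocket_right"):
    print(t,[(x["uv"],x["confidence"],onz("top",x["uv"],.045)) for x in bot.mark_of("top",t)[:2]],proj("top",box([-.151,.065 if "left" in t else -.065,.045])))
v=im[140:300,230:480,::-1];cv2.imwrite("pics/d.png",cv2.resize(v,None,fx=3,fy=3,interpolation=2))
print(rel([.4597,-.338,.2]))
E
```

```text
time: 13.05
ee_pos: [0.598, 0.0376, 0.0418]
tcp_rot: [-179.8, 0.0, 5.2]
wrist_force: [0.0, 0.8, 1.8]
opening: 0.0002
time: 13.47
ee_pos: [0.5936, 0.0357, 0.1816]
tcp_rot: [-179.9, 0.8, 5.2]
wrist_force: [0.8, 0.2, 1.9]
opening: 0.0357
time: 13.88
ee_pos: [0.6121, -0.139, 0.1934]
tcp_rot: [180.0, 0.2, 5.8]
wrist_force: [0.4, -0.1, 0.7]
opening: 0.0856
t 13.88 pos [ 0.6121 -0.139   0.1934] rot [1.7996e+02 1.7000e-01 5.7600e+00] F [ 0.45 -0.12  0.67] op 0.0856
[(array([265., 229., 356., 274.]), 0.78)]
pocket_left [([295.7, 246.4], 0.82, array([0.53347906, 0.04492615, 0.045     ]))] [[293.56580447 247.49541862]]
pocket_right [] [[342.08647619 249.97437076]]
[-17.10787966  18.37078869  -0.68046429]
```

View pics/d.png

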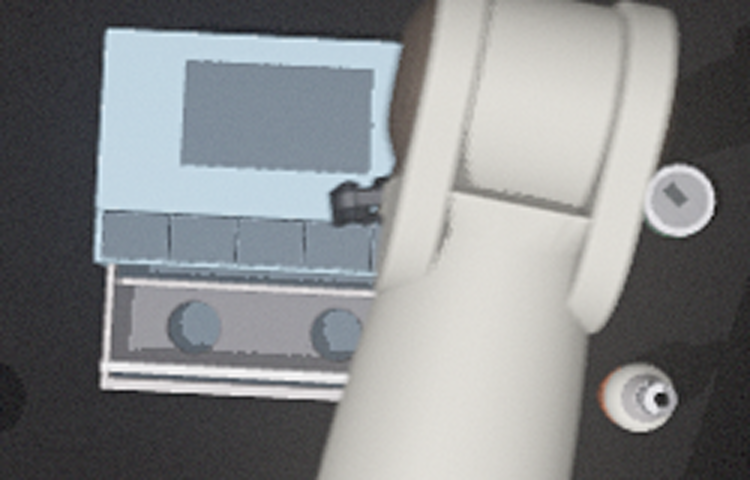

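The drawer is out. Its dimples show at crop (194, 327) and (337, 334), matching the prediction. The bulb is still in its pot at crop (640, 398). Now I'll move above the bulb.

```bash
python3 -m pendant '[[[-2.45,2.6,0,0,0,0,100],[-2.45,2.6,0,0,0,0,100],[-2.45,2.6,0,0,0,0,100],[-2.45,2.6,0,0,0,0,100],[-2.45,2.6,0,0,0,0,100]]]' > /dev/null
python3 -m pendant '[[[-2.3,2.5,0,0,0,0,100],[0,0,0,0,0,0,100],[0,0,0,0,0,0,100]]]'
python3 - <<'E'
from h import *
st();print(rel([.4597,-.338,.12]))
for p in((294.3,248.6),(342,251)):print(onz("top",p,.028))
print(box([-.151,.065,.045]),box([-.151,-.065,.045]))
E
```

```text
time: 14.75
ee_pos: [0.4789, -0.3033, 0.194]
tcp_rot: [-179.9, 0.3, 6.4]
wrist_force: [0.6, 0.3, -1.0]
opening: 0.0855
t 14.75 pos [ 0.4789 -0.3033  0.194 ] rot [-179.95    0.34    6.44] F [ 0.62  0.35 -1.  ] op 0.0855
[-2.25112231  3.24392148  7.41249593]
[0.52803365 0.04968179 0.028     ]
[ 0.51881804 -0.07951908  0.028     ]
[0.53066718 0.0506942  0.045     ] [ 0.52131527 -0.07896898  0.045     ]
```

```bash
python3 -m pendant '[[[-2.2,3.2,0,0,0,0,100],[0,0,2.5,0,0,0,100],[0,0,2,0,0,0,100],[0,0,0,0,0,0,100],[0,0,0,0,0,0,100]]]'
python3 - <<'E'
from h import *
st();print(rel([.4597,-.338,.12]))
e=bot.get_obs()["ee_pos"]
o=np.zeros((600,800,3),np.uint8)
for i,(c,z) in enumerate((("scene",(140,190)),("top",(395,215)))):
    im=bot.camera(c)[:,:,::-1];a,b=z
    k=cv2.resize(im[b:b+100,a:a+100],None,fx=4,fy=4,interpolation=2)
    for dz,col in((0,(0,255,0)),(.04,(0,0,255)),(.053,(255,0,0))):
        p=proj(c,e+[0,0,dz])[0];cv2.circle(k,tuple(int(x) for x in (p+.5-[a,b])*4),2,col,-1)
    o[:400,i*400:i*400+400]=k
cv2.imwrite("pics/g.png",o[:400])
E
```

```text
time: 15.17
ee_pos: [0.4631, -0.3336, 0.1506]
tcp_rot: [180.0, 0.2, 6.8]
wrist_force: [-0.1, -0.1, 0.5]
opening: 0.0855
t 15.17 pos [ 0.4631 -0.3336  0.1506] rot [179.95   0.19   6.83] F [-0.07 -0.05  0.47] op 0.0855
[-0.38294934  0.39657255  3.06104507]
```

View pics/g.png

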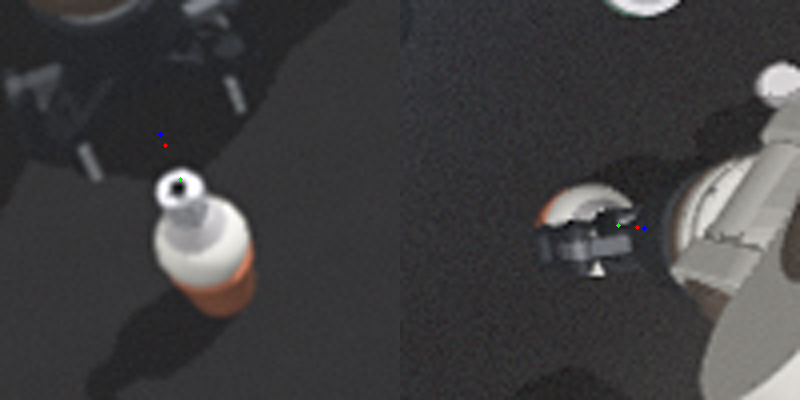

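Seen from the scene camera, the open fingertips at (98, 180) and (240, 110) straddle the bulb axis, 40–50 mm above the reported TCP. The visible faces are the pads' near sides. Next I'll centre and descend to TCP z ≈ 0.058.

```bash
python3 -m pendant '[[[-0.38,0.4,0,0,0,0,100],[0,0,2,0,0,0,100],[0,0,2,0,0,0,100],[0,0,1.5,0,0,0,100],[0,0,0,0,0,0,100]]]'
python3 -c "
from h import *
st();print(rel([.4597,-.338,.058]))"
```

```text
time: 15.68
ee_pos: [0.4638, -0.3388, 0.1013]
tcp_rot: [179.5, -0.2, 7.1]
wrist_force: [-0.6, 0.0, 0.1]
opening: 0.0856
t 15.68 pos [ 0.4638 -0.3388  0.1013] rot [179.55  -0.23   7.12] F [-0.6   0.03  0.07] op 0.0856
[-0.40973519 -0.16405556  4.3300282 ]
```

```bash
python3 -m pendant '[[[-0.4,-0.1,1,0,0,0,100],[0,0,1.5,0,0,0,100],[0,0,1,0,0,0,100],[0,0,0.5,0,0,0,100],[0,0,0,0,0,0,100]]]'
python3 -c "
from h import *
st();print(rel([.4597,-.338,.058]))"
```

```text
time: 16.1
ee_pos: [0.4622, -0.3398, 0.0663]
tcp_rot: [179.3, -0.5, 7.2]
wrist_force: [-0.2, -0.1, 0.6]
opening: 0.0851
t 16.1 pos [ 0.4622 -0.3398  0.0663] rot [179.28  -0.5    7.22] F [-0.2  -0.06  0.62] op 0.0851
[-0.23074544 -0.21941468  0.82936682]
```

```bash
python3 -m pendant '[[[-0.25,-0.2,0.4,0.012,-0.009,0,100],[-0.1,0,0.4,0,0,0,100],[0,0,0,0,0,0,100]]]'
python3 -c "
from h import *
st();print(rel([.4597,-.338,.058]))"
python3 -m pendant '[[[0,0,0,0,0,0,60],[0,0,0,0,0,0,50],[0,0,0,0,0,0,40],[0,0,0,0,0,0,34],[0,0,0,0,0,0,30]]]' 25
python3 -m pendant '[[[0,0,0,0,0,0,20],[0,0,0,0,0,0,10],[0,0,0,0,0,0,10],[0,0,0,0,0,0,10],[0,0,0,0,0,0,10]]]' 25
```

```text
time: 16.35
ee_pos: [0.4592, -0.3387, 0.0601]
tcp_rot: [179.9, -0.0, 7.2]
wrist_force: [0.3, 1.0, 0.0]
opening: 0.0855
t 16.35 pos [ 0.4592 -0.3387  0.0601] rot [ 1.7994e+02 -4.0000e-02  7.2400e+00] F [0.31 1.   0.04] op 0.0855
[ 0.0606726  -0.0639623   0.21058683]
time: 16.77
ee_pos: [0.4597, -0.3394, 0.0614]
tcp_rot: [179.9, -0.1, 7.2]
wrist_force: [0.5, -1.8, -0.3]
opening: 0.0297
time: 17.18
ee_pos: [0.4598, -0.3396, 0.0616]
tcp_rot: [179.8, -0.1, 7.2]
wrist_force: [0.0, 0.1, -0.1]
opening: 0.0294
```

```bash
python3 -m pendant '[[[0,0,-0.5,0,0,0,10],[0,0,-1,0,0,0,10],[0,0,-2,0,0,0,10],[0,0,-3,0,0,0,10],[0,0,-3,0,0,0,10]]]' 40
python3 -m pendant '[[[0,0,-2,0,0,0,10],[0,0,0,0,0,0,10],[0,0,0,0,0,0,10]]]'
python3 - <<'E'
from h import *
st();print(rel([.520,-.079,.17]))
e=bot.get_obs()["ee_pos"]
o=np.zeros((400,800,3),np.uint8)
for i,(c,z) in enumerate((("scene",(140,160)),("top",(395,215)))):
    im=bot.camera(c)[:,:,::-1];a,b=z
    k=cv2.resize(im[b:b+133,a:a+133],None,fx=3,fy=3,interpolation=2)
    o[:399,i*400:i*400+399]=k
cv2.imwrite("pics/l.png",o)
E
```

```text
time: 17.6
ee_pos: [0.4564, -0.3367, 0.1547]
tcp_rot: [-179.7, 0.4, 7.2]
wrist_force: [-0.1, -0.2, 0.4]
opening: 0.0287
time: 17.85
ee_pos: [0.4582, -0.3377, 0.1848]
tcp_rot: [180.0, -0.1, 7.2]
wrist_force: [-0.5, 0.2, -0.9]
opening: 0.0284
t 17.85 pos [ 0.4582 -0.3377  0.1848] rot [ 1.7996e+02 -5.0000e-02  7.2400e+00] F [-0.46  0.2  -0.87] op 0.0284
[  9.39300551 -24.88459313   1.47381825]
```

View pics/l.png

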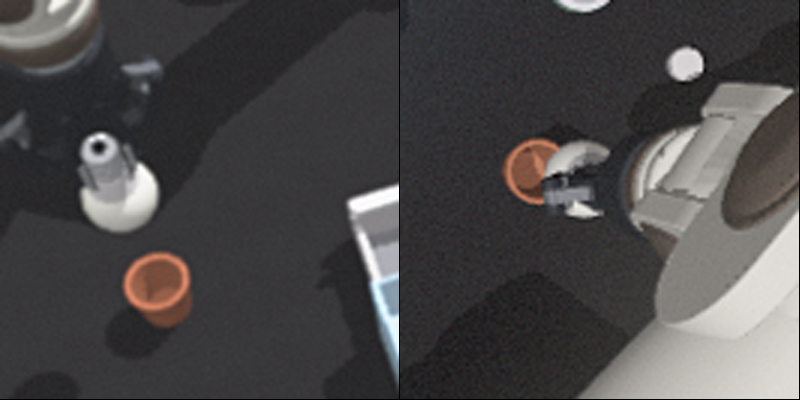

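The bulb hangs upright in the jaws at (120, 190), and the pot stands empty at (158, 285). Next I'll carry it over to the right-hand dimple.

```bash
python3 -m pendant '[[[0.9,-2.5,0,0,0,0,10],[0.9,-2.5,0,0,0,0,10],[0.9,-2.5,0,0,0,0,10],[0.9,-2.5,0,0,0,0,10],[0.9,-2.5,0,0,0,0,10]]]' >/dev/null
python3 -m pendant '[[[0.9,-2.5,0,0,0,0,10],[0.9,-2.5,0,0,0,0,10],[0.9,-2.5,0,0,0,0,10],[0,0,0,0,0,0,10],[0,0,0,0,0,0,10]]]'
python3 -c "
from h import *
st();print(rel([.520,-.0795,.09]))"
```

```text
time: 18.78
ee_pos: [0.4999, -0.1197, 0.1693]
tcp_rot: [-179.4, 1.0, 7.1]
wrist_force: [-0.6, -1.7, -0.3]
opening: 0.0291
t 18.78 pos [ 0.4999 -0.1197  0.1693] rot [-179.42    1.05    7.06] F [-0.57 -1.66 -0.32] op 0.0291
[ 2.62953386 -3.65853811  7.92416508]
```

```bash
python3 -m pendant '[[[1.2,-1.8,0,-0.01,0.018,0,10],[1.2,-1.8,0,0,0,0,10],[0,0,1.5,0,0,0,10],[0,0,1.5,0,0,0,10],[0,0,0,0,0,0,10]]]'
python3 -c "
from h import *
st();print(rel([.520,-.0795,.09]))"
```

```text
time: 19.2
ee_pos: [0.5181, -0.0813, 0.1342]
tcp_rot: [-180.0, 0.3, 7.0]
wrist_force: [0.1, 0.0, -0.8]
opening: 0.0286
t 19.2 pos [ 0.5181 -0.0813  0.1342] rot [-179.95    0.29    6.95] F [ 0.14  0.01 -0.8 ] op 0.0286
[ 0.23229026 -0.15350437  4.41693175]
```

```bash
python3 -m pendant '[[[0.22,-0.15,1,0,0.005,0,10],[0,0,1.5,0,0,0,10],[0,0,1,0,0,0,10],[0,0,0,0,0,0,10]]]'
python3 - <<'E'
from h import *
st();print(rel([.520,-.0795,.0386]));e=bot.get_obs()["ee_pos"]
im=bot.camera("scene");g=bot.mark_of("scene","bulb_glass")[:1]
for x in g:print(x,"pred",proj("scene",e+[0,0,.0064]))
T=bot.camera("top");x=bot.mark_of("top","bulb_glass")[:1];print(x,proj("top",e+[0,0,.0064]))
a,b=255,180
k=cv2.resize(im[b:b+100,a:a+130,::-1],None,fx=6,fy=6,interpolation=2)
for P,col in((e+[0,0,.0064],(0,255,0)),([.520,-.0795,.045],(0,0,255))):
    p=proj("scene",P)[0];cv2.circle(k,tuple(int(x) for x in (p+.5-[a,b])*6),3,col,-1)
cv2.imwrite("pics/m.png",k)
E
```

```text
time: 19.53
ee_pos: [0.5185, -0.082, 0.0971]
tcp_rot: [-179.9, 0.2, 6.8]
wrist_force: [-1.3, -0.5, -1.1]
opening: 0.0283
t 19.53 pos [ 0.5185 -0.082   0.0971] rot [-1.7993e+02  1.7000e-01  6.7800e+00] F [-1.34 -0.47 -1.09] op 0.0283
[ 0.19565031 -0.22831926  5.84726592]
{'uv': [291.0, 225.0], 'confidence': 0.83} pred [[286.16515947 226.56658687]]
[] [[344.46016696 250.65288105]]
```

View pics/m.png

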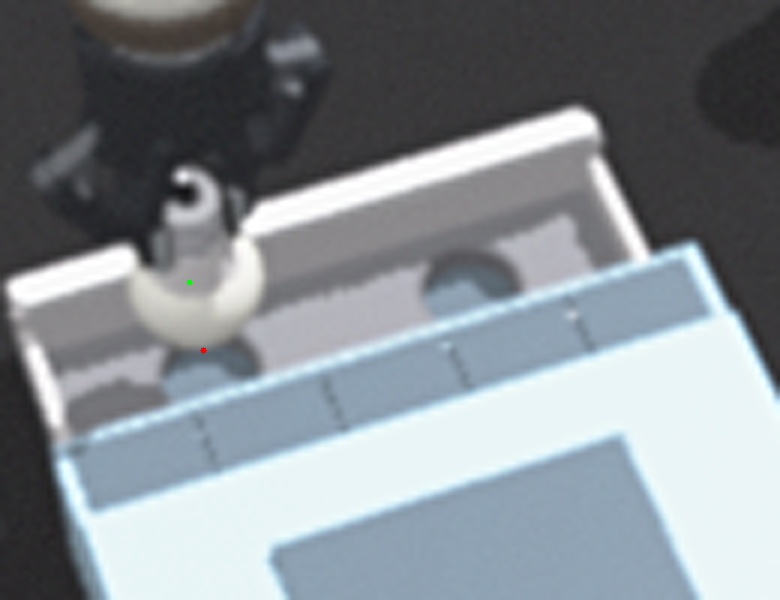

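The ball's centre is at crop (198, 282), about 3 mm to +y of the TCP line (189, 282) and so already above the dimple in y. I'll shift only x and lower gently.

```bash
python3 -m pendant '[[[0.2,-0.05,1,0,0,0,10],[0,0,1,0,0,0,10],[0,0,1,0,0,0,10],[0,0,0.5,0,0,0,10],[0,0,0,0,0,0,10]]]'
python3 -c "
from h import *
st();print(rel([.520,-.0815,.0386]))"
```

```text
time: 20.15
ee_pos: [0.5233, -0.0813, 0.0632]
tcp_rot: [180.0, -0.2, 6.8]
wrist_force: [0.4, 1.0, -0.7]
opening: 0.0286
t 20.15 pos [ 0.5233 -0.0813  0.0632] rot [179.97  -0.22   6.81] F [ 0.36  1.02 -0.74] op 0.0286
[-0.33833913 -0.02492631  2.46213547]
```

```bash
python3 -m pendant '[[[-0.3,0,0.4,0,0,0,10],[-0.05,0,0.4,0,0,0,10],[-0.05,0,0.4,0,0,0,10],[0,0,0.2,0,0,0,10],[0,0,0,0,0,0,10]]]'
python3 -c "
from h import *
st();print(rel([.520,-.0815,.0386]))"
```

```text
time: 20.57
ee_pos: [0.5184, -0.0817, 0.0473]
tcp_rot: [180.0, -0.2, 6.8]
wrist_force: [0.5, 0.1, -2.2]
opening: 0.0284
t 20.57 pos [ 0.5184 -0.0817  0.0473] rot [ 1.7998e+02 -1.6000e-01  6.8100e+00] F [ 0.47  0.1  -2.21] op 0.0284
[ 0.15900481 -0.0061676   0.86839008]
```

```bash
python3 -m pendant '[[[0.15,0,0.2,0,0,0,10],[0,0,0.2,0,0,0,10],[0,0,0,0,0,0,10]]]'
python3 -m pendant '[[[0,0,0.1,0,0,0,10],[0,0,0.1,0,0,0,10],[0,0,0,0,0,0,10]]]'
python3 -m pendant '[[[0,0,0.1,0,0,0,10],[0,0,0.1,0,0,0,10]]]'
```

```text
time: 20.82
ee_pos: [0.5204, -0.0816, 0.0434]
tcp_rot: [180.0, -0.2, 6.8]
wrist_force: [-0.0, 0.5, -0.1]
opening: 0.0283
time: 21.07
ee_pos: [0.5207, -0.0816, 0.0414]
tcp_rot: [180.0, -0.2, 6.8]
wrist_force: [-0.4, -0.0, -0.5]
opening: 0.0283
time: 21.23
ee_pos: [0.5215, -0.0814, 0.0404]
tcp_rot: [180.0, -0.4, 6.8]
wrist_force: [0.5, 2.7, 6.6]
opening: 0.0285
```

Contact at 6.6 N, within 2 mm of the expected seated height. Releasing.

```bash
python3 -m pendant '[[[0,0,0,0,0,0,30],[0,0,0,0,0,0,34],[0,0,0,0,0,0,40],[0,0,0,0,0,0,55],[0,0,0,0,0,0,75]]]'
python3 -m pendant '[[[0,0,0,0,0,0,100],[0,0,0,0,0,0,100],[0,0,-1,0,0,0,100],[0,0,-2,0,0,0,100],[0,0,-3,0,0,0,100]]]'
python3 -m pendant '[[[0,0,-4,0,0,0,100],[0,0,-4,0,0,0,100],[0,0,-3,0,0,0,100],[0,3,0,0,0,0,100],[-3,3,0,0,0,0,100]]]'
python3 -m pendant '[[[-3,3,0,0,0,0,100],[-3,3,0,0,0,0,100],[-3,3,0,0,0,0,100],[-2,2,0,0,0,0,100],[0,0,0,0,0,0,100]]]'
python3 - <<'E'
from h import *
st();u={}
o=np.zeros((600,800,3),np.uint8)
for i,(c,a,b) in enumerate((("scene",225,170),("top",265,190))):
    im=bot.camera(c);r=bot.mark_of(c,"bulb_glass")[:1];print(c,r)
    if r:u[c]=r[0]["uv"]
    for t in("pocket_right","flowerpot","jar","can_a","bottle_cap"):
        print(t,[(np.round(x["uv"],1).tolist(),x["confidence"]) for x in bot.mark_of(c,t)[:2]])
    k=cv2.resize(im[b:b+133,a:a+133,::-1],None,fx=3,fy=3,interpolation=2)
    p=proj(c,[.52,-.0795,.045])[0];cv2.circle(k,tuple(int(x) for x in (p+.5-[a,b])*3),2,(0,0,255),-1)
    o[:399,i*400:i*400+399]=k
if len(u)==2:print(tri(u["scene"],u["top"]))
cv2.imwrite("pics/f.png",o[:400])
E
```

```text
time: 21.65
ee_pos: [0.5217, -0.0814, 0.0408]
tcp_rot: [180.0, -0.4, 6.8]
wrist_force: [0.6, 0.8, 0.5]
opening: 0.0572
time: 22.07
ee_pos: [0.5177, -0.081, 0.097]
tcp_rot: [-179.9, 0.2, 6.8]
wrist_force: [1.3, -0.5, -0.4]
opening: 0.0855
time: 22.48
ee_pos: [0.4978, -0.1418, 0.2202]
tcp_rot: [-180.0, -0.2, 7.2]
wrist_force: [0.8, -1.5, -0.7]
opening: 0.0854
time: 22.9
ee_pos: [0.3982, -0.2703, 0.2256]
tcp_rot: [179.7, -0.5, 7.2]
wrist_force: [0.6, -0.2, 0.5]
opening: 0.0853
t 22.9 pos [ 0.3982 -0.2703  0.2256] rot [179.73  -0.48   7.23] F [ 0.57 -0.21  0.53] op 0.0853
scene [{'uv': [290.1, 238.7], 'confidence': 0.6}]
pocket_right [([291.0, 238.4], 0.7)]
flowerpot []
jar [([398.5, 183.2], 0.65)]
can_a [([195.7, 326.5], 0.75), ([192.9, 264.4], 0.7)]
bottle_cap [([150.1, 312.5], 0.44), ([321.6, 243.2], 0.27)]
top [{'uv': [340.2, 249.2], 'confidence': 0.95}]
pocket_right [([341.6, 252.8], 0.63), ([340.3, 245.5], 0.43)]
flowerpot [([434.1, 272.4], 0.7)]
jar [([202.7, 279.2], 0.62)]
can_a [([178.5, 214.0], 0.87), ([455.0, 204.9], 0.79)]
bottle_cap [([491.4, 234.9], 0.51)]
(array([ 0.52322576, -0.0748799 ,  0.04249664]), np.float64(0.0016968911960683504))
```

View pics/f.png

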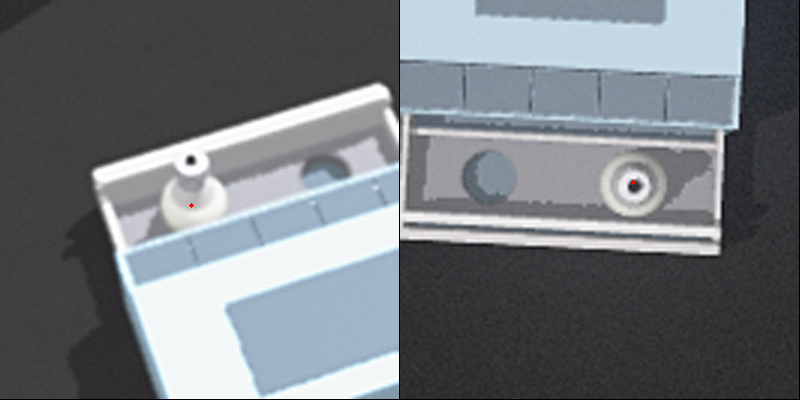

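Seen from above, the bulb stands upright with its cap at (633, 185), right over the right-hand dimple. The gripper is clear of everything and the drawer is open. Handing in.

```bash
python3 -c "
from h import *
print(bot.job_done())"
```

```text
the job is handed in; nothing more can be done
None
```

The bulb is in the drawer's right-hand (-y) dimple, glass down and cap up, and I handed the job in at about 23 s. `job_done` gives no verdict, so the checks below are my own.

- **Catch:** The panels at y = -116, -58 and 0 were rigid. The one at +58 sank 13 mm with about 2.9 N pushing back, and the drawer sprang open. I pressed the middle panel about 11 mm off its centre because joint 6 had reached its limit, but it was clearly rigid.
- **Bulb:** I gripped it by the cap, lowered it until it touched at 6.6 N, and released it there.
- **Final pictures:** The bulb stands upright in the dimple, the drawer is still out, and the gripper is well clear. The two cameras together put the glass centre at (0.523, -0.075, 0.042) m. That is about 6 mm from the seated position of roughly (0.520, -0.0795, 0.045) m, and the marks are only good to a few mm.
- **Other things:** All but the flowerpot came back within about 4 pixels of their first marks, so within detection noise. The pot was found in the top view only (434, 272) and missed in the scene view. It was standing upright in an earlier picture, just after I lifted the bulb out.
- **Disagreement:** The real fingertips, by contact and in the pictures, were about 40 mm behind the reported tool point. I corrected all heights for this by touching a rigid panel.

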